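Crank the sensor stage up to its mark and arm it under the guard

TASK

Set up the sensor stage for a test run: fit the loose crank fully down on the stage's square shaft and let go of it, then wind it clockwise until the red pointer is level with the yellow mark. Then arm the stage at the white control box: lift the red guard until it stays open by itself, flip the toggle under it fully over to the side of the guard's hinge, and let the guard drop shut again. Leave the crank fitted on the shaft, do not shift the yellow mark, and leave everything else on the bench where it is.

Things in the scene. Friction and masses are not known exactly. Their poses are not given: they have to be found in the camera images.
- crank: Loose crank, about 360 g, flat on the bench, socket down. Origin: centre of the hub's underside; z up; the arm runs along +x. Hub 36 x 36 x 30 high; square socket 14.5 wide (sides along x, y), 27 deep, open below, mouth chamfered 1.5. Arm 18 wide, z 18 to 30, ends at x = 73, with a foot of radius 9 under it at x = 60 (z 0 to 18). Centre of mass about x = 11.
- crank_knob (a point): Grip point of the crank's black knob: upright cylinder, diameter 22, that spins freely on its pin; axis 60 from the hub's axis (crank x = 60); it runs from z 32 to z 77 of the crank, this point is at z = 58.
- crank_block (a point): Centre of the red square block on top of the crank's hub, to grip while fitting: 24 x 24 (sides along the crank's x and y), from z 30 to z 54 of the crank; this point is at crank x = y = 0, z = 42.
- stage: Sensor lift stage, bolted down. Origin: on the bench under the shaft's axis; z up. Grey base 120 wide, 15 high, x -50 to 220. Round aluminium housing, radius 34 about the origin, top at z 90, carries the shaft. Platform x 78 to 178, y -58 to 58, top at z 60 at the start; its blue sensor head reaches z 96 at the start and rises with it. A thin post at x = 200, top at z 110, holds the yellow mark.
- shaft_foot (a point): Centre of the housing's top face at the foot of the square shaft, z = 90 above the bench. The crank's hub underside rests here when it is fully down.
- shaft_top (a point): Top centre of the upright square drive shaft: 12 x 12, 25 high, the topmost 5 tapering to about 7 wide; the axes of this point turn with the shaft, its flats lie along its x and y axes. The crank fits in any of the four quarter turns, with 1.25 clearance on each side.
- shaft (a joint): Angle of the drive shaft (rad), 0 at the start, growing clockwise seen from above. One clockwise turn raises the platform by 14 mm; the screw is self-locking (stiff by 0.05 N m).
- lift (a joint): Height of the platform above its start (m); travel 0 to 0.040.
- pointer (a point): Tip of the red pointer on the platform's far edge, at mid thickness (5 thick); moves up with the platform.
- mark (a point): Tip of the yellow mark on the post next to the pointer, at mid thickness (5 thick): the height to reach, 10 to 20 above the pointer's start. It is held by a stiff slide and must stay.
- switch_box: White control box 150 x 130 x 55 high, bolted down. Origin: on the bench under the toggle's pivot; z up; the guard's hinge is on the +x side.
- guard_hinge (a point): Middle of the guard's hinge line, which runs along the box's y axis at box x = 32, z = 65.
- guard (a joint): Opening of the red guard (rad): 0 shut, 1.75 fully open, standing behind its hinge. Hollow cover 66 long, 46 wide, walls 3, top 41 above the hinge line. Spring and weight (100 g) drive it shut below about 1.15, with up to 0.045 N m; above that its weight tips it back fully open, where it stays by itself.
- guard_tab (a point): Grip point on the guard's pull tab, the red bar with black ribs at the top of its front wall: 16 wide (along y), 9 thick, 31 long. Shut, the tab points to the box's -x and this point lies 88 before the hinge line and 33.5 above it (98.5 above the bench), 22 out from the front wall, 9 short of the tab's end. It moves in a circle about the hinge line. The axes turn with the guard.
- toggle (a joint): Angle of the toggle (rad): 0 off, leaning to the box's -x; 0.7 on, leaning to +x, towards the guard's hinge. It stays where it is left; moving it needs about 2 N at its tip.
- toggle_tip (a point): Centre of the 12 mm ball at the tip of the metal toggle, 30 from its pivot; the pivot is at box x = y = 0, 57 above the bench.
- mug: White mug, 80 across, 90 high; a bystander, leave it alone. Origin: centre of its underside.
- tape: Yellow tape roll lying flat, 90 across, 22 high; a bystander, leave it alone. Origin: centre of its underside.
- jar: Amber jar with a blue cap, 52 across, 70 high; a bystander, leave it alone. Origin: centre of its underside.
- driver: Blue screwdriver lying flat, 160 long; a bystander, leave it alone. Origin: centre of its underside.
- spanner: Steel spanner lying flat, 180 long; a bystander, leave it alone. Origin: centre of its underside.
- tub: White tub with an orange cap, 64 across, 60 high; a bystander, leave it alone. Origin: centre of its underside.
Not all that is in view belongs to the job. What is shaped like the crank but purple is not meant.

How it is judged (in metres and radians):
On the way, in this order (a step that is already met when the one before it is completed fails the run):
1. the crank is fitted fully down on the square shaft and let go (horizontal distance between crank and shaft_foot below 0.004 m and z of crank in the frame of shaft_foot below 0.004 m and angle between crank's own z axis and vertical below 0.1 rad and contact force between the fingers and crank below 0.1 N), for 0.1 s.
2. the crank on the shaft has been wound until the pointer is level with the mark, within 2.5 mm (horizontal distance between crank and shaft_foot below 0.004 m and z of crank in the frame of shaft_foot below 0.004 m and angle between crank's own z axis and vertical below 0.1 rad and z of pointer in the frame of mark between -0.0025 and 0.0025 m), for 0.2 s.
3. the guard is lifted open (value of joint guard above 1 rad), for 0.1 s.
4. with the guard open the toggle is flipped on (value of joint toggle above 0.5 rad and value of joint guard above 0.6 rad), for 0.1 s.
At the end, for the whole second after the job is handed in: The crank sits fully down on the shaft (within 4 mm, upright), the pointer is level with the mark within 2.5 mm and at rest, the toggle is on (above 0.5 rad) and the guard is shut (below 0.06 rad) (all of step 2 and velocity of joint shaft between -0.1 and 0.1 rad/s and value of joint toggle above 0.5 rad and value of joint guard below 0.06 rad); the robot touches nothing.
It fails at once if the yellow mark is shifted by more than 2 mm from its start (distance of mark from where it was at the start of the episode above 0.002 m).
It fails at once if a bystander is moved by more than 30 mm (distance of any of mug, tape, jar, driver, spanner, tub from where it was at the start of the episode above 0.03 m).
It also fails if it takes over 72 s, if anything falls off the work surface, if the arm or the gripper's body presses on something with over 40 N, if the wrist force passes 120 N, or if a joint passes its speed limit or range.

ROBOT

A 6-joint arm with a two-finger parallel gripper is mounted at the origin on the work surface. World frame = base frame: x ahead of the robot, y to its left, z up, the work surface at z = 0. Lengths are in mm, angles in degrees, forces in N, time in s.
With the tool pointing down it reaches from about 350 to 850 mm from the base axis. Payload 8.1 kg.
Tool frame: the origin (TCP) lies at the very end of the fingers, on their centre line; the grasp point (between the pads) lies r.tcp_to_grasp behind it (r.tcp_to_grasp is the distance from the TCP to the grasp point, in mm); z points along the fingers, y is the line along which they close (so a half turn about z gives the same grasp; the last joint's range is limited). The gripper opens to 85 mm and grips with 20 to 120 N. Pads are 22 mm wide; open, the fingers measure 114 mm over their backs; the gripper's body (76 mm by 85 mm) begins 54 mm behind the grasp point. The pads swing forward as they close: fully open they stand 13 mm farther back than shut.
Start: joints at [69.362, 7.471, 85.268, -0, 87.261, -4.893], TCP at [162.791, 577.498, 231.292] pointing down, gripper open.
Joint ranges: [-169.43, 169.43], [-51.17, 129.36], [1.28, 143.12], [-76.62, 256.62], [0, 156.53], [-152.29, 152.29]. Speed limits (degrees/s): [136.94, 136.94, 159.86, 180, 180, 180].

INTERFACE

Orientations are given as [roll, pitch, yaw] about the fixed x, y, z axes, in that order (R = Rz(yaw) Ry(pitch) Rx(roll)).
In Python, from bench import r gives the robot as it stands.
- The arm moves only by the shell command python3 -m handwheel 'ROWS' [OPENING] [FORCE]. ROWS is JSON, a list of rows, each a list of 4 numbers: the shift along the tool's x, y, z in m, then the turn about the tool's z in degrees. A call has 1 to 10 rows; each row shifts and turns the commanded pose from where the row before left it, along the tool's axes as they then stand; what a row does not reach is not made up. A row lasts 1/10 s, in which the tool goes at most 50 mm and 8.59 degrees, less where a joint would pass 70% of its speed; a pose out of reach is approached as far as the arm can. A call is refused whole if a number of a shift passes 0.05 or a number of a turn 8.59, either way. A call with a gripper value outside its range is refused whole. OPENING is the finger opening in m, from 0 to 0.0854, set as the call begins (- or left out, the last holds). The fingers move at their own pace and stop on an object; FORCE is the grip in N (left out, the last holds). Time passes only in rows, so rows that do not move let the fingers close. It gives the time, the measured TCP pose, the force, the opening and the grip force at its end, in the units of the state.
- r.sense(): the state, without advancing time (a new reading comes with each control period).
- r.snapshot(name): name is "scene" or "top" or "wrist"; returns the picture (420x560x3 uint8, red, green, blue); there is no depth.
- r.camera_params(name): a dict with "fx", "fy", "cx", "cy" (pixels), "R" (3x3) and "t" (3): a world point X has camera coordinates R X + t; the wrist camera has in their place "mount" (4x4, takes a point from camera to tool coordinates, whose origin is the TCP and whose axes are the flange's). Camera axes: x right, y down, z forward; pixel columns grow to the right and rows downward; lengths in mm; the calibration is good to about 2 mm. The wrist camera is an equidistant fisheye: a pixel r from the principal point sees the ray r / f radians off the axis. A picture is of the moment at which its call begins: read the wrist's pose just before it. camera_params takes no time and is no camera call.
- r.hand_in(): hands the job in; it is judged then, once.
The state is a dict: "time": time; "joint_pos": joint angles; "qd": joint speeds; "joint_efforts": joint torques, N m; "tool_pos": TCP position; "tcp_rot": TCP orientation; "ft_force": force on the tool from outside, world axes, zero at the start; "wrist_torque": the same for the moment, N m; "finger_gap": finger opening in mm; "grip_force": force on a finger pad.
Only numpy, scipy, OpenCV 4.12 (cv2) and the standard library are available. Lean on these libraries where they do the work, as an engineer would, in place of code of your own. Each camera call takes 0.05 s, during which the arm holds its last target. There are 200 camera calls.

## Working session

There is one attempt and no reset: what is moved stays moved. The work goes in short steps, Python scripts to look and compute and a shell command to move; the robot and the scene stay as the last step left them, time stands still between calls to the robot, and variables do not carry over. Pictures are saved under pics/ and viewed, at most 10 in all, crops included, and the job is handed in when it is done.

```bash
ls; mkdir -p pics; python3 - <<'E'
from bench import r
import cv2,json
s=r.sense(); print(s, r.tcp_to_grasp)
for n in ("scene","top"):
    p=r.camera_params(n); print(n,p)
    cv2.imwrite(f"pics/{n}0.png",r.snapshot(n)[:,:,::-1])
print(r.camera_params("wrist"))
E
```

```text
pics
{'time': 0.0, 'joint_pos': array([ 6.93614576e+01,  7.51468802e+00,  8.53289065e+01,  6.69026140e-04,
        8.72611552e+01, -4.89376027e+00]), 'qd': array([-0.05522434, -0.01027913, -0.0064278 ,  0.00429541, -0.02864068,
       -0.03513888]), 'joint_efforts': array([ 3.15874504e-04, -5.69407225e+01, -5.00549626e+01, -1.77431452e-04,
        1.50914333e-02, -1.75243525e-05]), 'tool_pos': array([162.60124522, 576.98374695, 230.2523788 ]), 'tcp_rot': array([-1.79895689e+02, -9.60179491e-03,  1.64255177e+02]), 'ft_force': array([ 1.06829261, -0.85224996,  0.01121717]), 'wrist_torque': array([-0.00456813,  0.0643557 ,  0.02239211]), 'grip_force': 0.0, 'finger_gap': 85.20526159234991} 18.700000000000003
scene {'fx': 477.19314658921735, 'fy': 477.19314658921735, 'cx': 272.4554876614721, 'cy': 209.11025310706484, 'R': array([[ 0.66895168,  0.74310426,  0.0173118 ],
       [ 0.47265316, -0.40728227, -0.78148586],
       [-0.57367468,  0.53095876, -0.62368274]]), 't': array([-372.20519245, -168.10217322, 1845.92956655])}
top {'fx': 414.5874705198538, 'fy': 414.5874705198538, 'cx': 271.7876070253285, 'cy': 210.01644952083794, 'R': array([[-0.02703484, -0.99958093, -0.01034785],
       [-0.9965995 ,  0.02775734, -0.07758204],
       [ 0.07783676,  0.00821525, -0.99693227]]), 't': array([  16.17526532,  563.61233337, 1182.95069592])}
{'fx': 325.19226210127806, 'fy': 325.19226210127806, 'cx': 276.93642329561527, 'cy': 210.27970685056158, 'mount': array([[-6.20797268e-04, -9.55138109e-01, -2.96160105e-01,
         7.52202647e+01],
       [ 9.99999718e-01, -4.67760715e-04, -5.87590989e-04,
        -3.80211056e-01],
       [ 4.22698484e-04, -2.96160386e-01,  9.55138130e-01,
        -1.41663191e+02],
       [ 0.00000000e+00,  0.00000000e+00,  0.00000000e+00,
         1.00000000e+00]])}
```

View pics/top0.png

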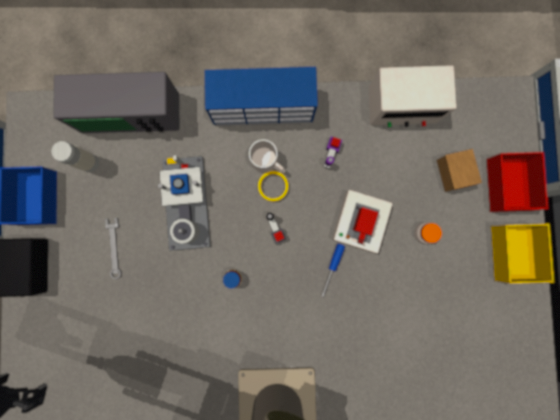

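View pics/scene0.png

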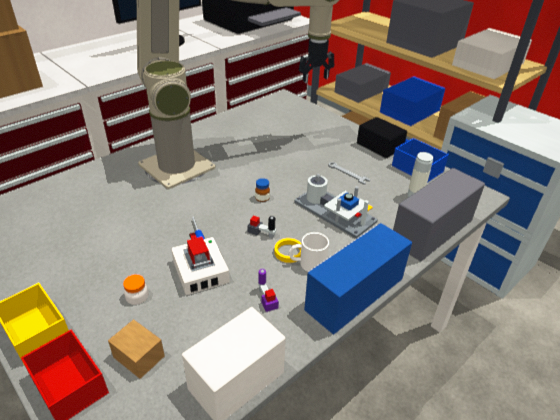

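Top view: candidates shaped like a crank are the one at (275,228), with a red block at (278,237) and a black knob at (269,216), and the purple one at (333,150). The first fits, since purple is excluded. The stage housing is at (182,231), the box at (363,222) and the mug at (263,155). I'll measure with colour masks and confirm in one enlarged montage.

```bash
cat > h.py <<'E'
import numpy as np, cv2
from bench import r
from scipy.spatial.transform import Rotation as Rot
def ray(cam,uv,pose=None):
    """origin, direction in world of a pixel"""
    p=r.camera_params(cam); uv=np.asarray(uv,float)
    a=np.array([(uv[0]-p["cx"])/p["fx"],(uv[1]-p["cy"])/p["fy"]])
    if cam!="wrist":
        d=np.array([*a,1.]); R=p["R"]; return -R.T@p["t"],R.T@d/np.linalg.norm(d)
    th=np.hypot(*a); d=np.array([*(a*np.sinc(th/np.pi)/max(th,1e-9)*th),np.cos(th)])
    R=Rot.from_euler("xyz",pose[1],degrees=True).as_matrix(); M=p["mount"]
    return R@M[:3,3]+pose[0], R@M[:3,:3]@d
def onz(cam,uv,z,pose=None):
    o,d=ray(cam,uv,pose); return (o+d*(z-o[2])/d[2]).round(1)
def proj(X,pose):
    p=r.camera_params("wrist");R=Rot.from_euler("xyz",pose[1],degrees=True).as_matrix();M=p["mount"]
    c=M[:3,:3].T@(R.T@(np.asarray(X,float)-pose[0])-M[:3,3]); th=np.arccos(c[2]/np.linalg.norm(c)); k=th/max(np.hypot(c[0],c[1]),1e-9)
    return np.array([p["cx"]+p["fx"]*k*c[0],p["cy"]+p["fy"]*k*c[1]]).round(1)
def two(c1,uv1,c2,uv2):
    o1,d1=ray(c1,uv1);o2,d2=ray(c2,uv2)
    s=np.linalg.lstsq(np.c_[d1,-d2],o2-o1,rcond=None)[0]
    a,b=o1+s[0]*d1,o2+s[1]*d2; return ((a+b)/2).round(1),np.linalg.norm(a-b).round(1)
def look(name):
    s=r.sense(); pose=(s["tool_pos"],s["tcp_rot"]); im=r.snapshot("wrist")[:,:,::-1].copy()
    cv2.imwrite(f"pics/{name}.png",im); np.save(f"pics/{name}.npy",np.array(pose)); return im,pose
def blobs(im,kind,amin=15):
    h=cv2.cvtColor(im,cv2.COLOR_BGR2HSV); H,S,V=[h[...,i].astype(int) for i in range(3)]
    m={"red":((H<8)|(H>173))&(S>140)&(V>60),"blue":(H>100)&(H<125)&(S>140)&(V>50),"yellow":(H>22)&(H<35)&(S>140)&(V>90),
       "black":(V<45),"white":(S<50)&(V>170)}[kind].astype(np.uint8)
    n,l,st,c=cv2.connectedComponentsWithStats(m)
    return [(c[i].round(1).tolist(),st[i].tolist(),cv2.minAreaRect(np.argwhere(l==i)[:,::-1].astype(np.float32))) for i in range(1,n) if st[i,4]>=amin]
E
python3 - <<'E'
from h import *
T=cv2.imread("pics/top0.png");S=cv2.imread("pics/scene0.png")
for n,im in (("top",T),("scene",S)):
  for k in ("red","black","white") if n=="top" else ("red","black"):
    for c,st,q in blobs(im,k,8):
        if 100<c[0]<400 and 130<c[1]<290: print(n,k,c,st,[np.round(x,1).tolist() for x in q])
print("block",onz("top",(278,237),54),"knob",onz("top",(269,216),77),"housing",onz("top",(182,231),90),"guard",onz("top",(366,222),106))
def cr(im,u,v,w):return cv2.resize(im[v-w:v+w,u-w:u+w],(400,300) if 0 else (300,300),interpolation=cv2.INTER_CUBIC)
cv2.imwrite("pics/m1.png",np.vstack([np.hstack([cr(T,275,228,25),cr(S,262,222,25)]),np.hstack([cr(T,185,205,50),cr(T,363,222,40)])]))
E
```

```text
top red [335.4, 141.7] [332, 138, 8, 9, 56] [[335.2, 141.8], [6.6, 8.2], 18.4]
top red [183.9, 165.4] [181, 164, 7, 4, 22] [[184.0, 165.5], [3.0, 6.0], 90.0]
top red [365.0, 222.5] [354, 208, 24, 35, 512] [[363.9, 225.3], [18.9, 34.2], 16.7]
top red [278.6, 235.8] [274, 231, 10, 10, 74] [[278.7, 235.9], [8.5, 8.5], 63.4]
top white [265.9, 159.1] [252, 151, 25, 16, 231] [[264.8, 159.9], [14.4, 22.9], 55.3]
top white [331.0, 152.5] [329, 150, 5, 6, 26] [[331.0, 152.5], [5.0, 4.0], 90.0]
top white [278.4, 165.7] [276, 163, 7, 6, 20] [[278.5, 166.0], [7.8, 2.1], 45.0]
top white [179.4, 174.8] [160, 168, 40, 19, 329] [[179.8, 176.8], [15.8, 39.8], 83.4]
top white [181.5, 196.8] [161, 185, 41, 20, 422] [[181.1, 194.4], [16.6, 39.7], 84.5]
top white [363.0, 219.2] [335, 190, 57, 63, 1403] [[362.9, 220.9], [45.7, 52.3], 17.1]
top white [181.8, 231.0] [170, 220, 24, 23, 106] [[181.7, 230.6], [22.5, 22.5], 71.6]
top white [273.4, 225.5] [270, 222, 8, 8, 42] [[273.5, 225.3], [8.5, 5.1], 71.6]
scene red [357.6, 214.5] [355, 213, 6, 4, 17] [[357.8, 214.8], [3.5, 4.2], 45.0]
scene red [254.2, 220.8] [250, 216, 10, 11, 78] [[254.4, 220.8], [9.5, 9.5], 18.4]
scene red [196.6, 246.8] [187, 233, 23, 31, 364] [[196.9, 247.0], [29.5, 18.9], 75.1]
scene black [380.5, 136.5] [357, 118, 50, 40, 1280] [[380.3, 136.4], [46.5, 32.6], 26.6]
scene black [348.1, 198.4] [345, 197, 8, 3, 12] [[348.4, 198.4], [7.1, 1.8], 8.1]
scene black [271.4, 223.7] [269, 218, 6, 12, 62] [[271.5, 223.5], [11.0, 5.0], 90.0]
scene black [214.1, 281.3] [211, 278, 7, 8, 37] [[214.0, 281.3], [5.7, 6.0], 71.6]
scene black [203.8, 284.2] [201, 281, 7, 8, 40] [[203.8, 284.2], [6.0, 6.3], 71.6]
scene black [193.6, 287.2] [191, 284, 6, 7, 38] [[193.5, 287.0], [6.0, 5.0], 90.0]
block [484.7 -15.   54. ] knob [543.1   8.4  77. ] housing [507.8 247.4  90. ] guard [ 517.9 -252.5  106. ]
```

View pics/m1.png

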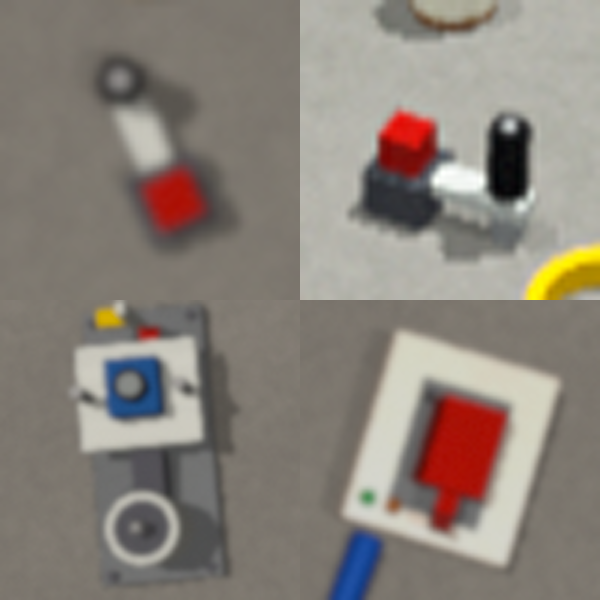

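The montage confirms the crank: red block, grey hub, aluminium arm and black knob. The stage platform lies towards world +x of the housing. I'll look at the stage from close by on the way.

```bash
python3 -m handwheel '[[-0.042,-0.022,0,0],[-0.042,-0.022,0,0],[-0.042,-0.022,0,0],[-0.042,-0.022,0,0],[-0.042,-0.022,0,0],[-0.042,-0.022,0,0],[-0.042,-0.022,0,0],[-0.042,-0.022,0,0],[-0.042,-0.022,0,0],[0,0,0,0]]'
python3 - <<'E'
from h import *
im,p=look("w1"); print(p)
E
```

```text
time: 1.1
tool_pos: [476.1, 280.0, 230.7]
tcp_rot: [-179.9, 0.1, 163.9]
ft_force: [-0.4, -0.1, -0.0]
finger_gap: 85.3
grip_force: 0.0
(array([476.1396796 , 279.95259167, 230.7062697 ]), array([-1.79897827e+02,  6.24239879e-02,  1.63930849e+02]))
```

View pics/w1.png

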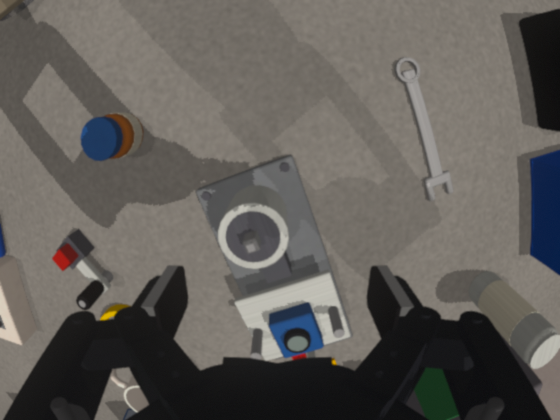

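The close view shows the housing ring centred near (253,236), the square shaft near (249,242), the platform below it and the crank at left around (80,265). I'll measure the ring and enlarge the shaft.

```bash
python3 - <<'E'
from h import *
im=cv2.imread("pics/w1.png"); p=np.load("pics/w1.npy")
g=cv2.cvtColor(im,cv2.COLOR_BGR2GRAY)
m=(g>175).astype(np.uint8); m[:180]=0; m[275:]=0; m[:,:210]=0; m[:,295:]=0
c,_=cv2.findContours(m,cv2.RETR_EXTERNAL,cv2.CHAIN_APPROX_NONE); c=max(c,key=cv2.contourArea)
e=cv2.fitEllipse(c); print("ring",e)
P=np.array([onz("wrist",q[0],90,p)[:2] for q in c]); A=np.c_[2*P,np.ones(len(P))]; s=np.linalg.lstsq(A,(P**2).sum(1),rcond=None)[0]
print("ring centre",s[:2],"R",np.sqrt(s[2]+s[0]**2+s[1]**2), "pred shaft top/foot px",proj([*s[:2],115],p),proj([*s[:2],90],p))
print("base corners z15",[onz("wrist",q,15,p) for q in ((198,191),(291,156))])
# rectified view, plane z=115, 0.1 mm/px, world x up, y left
n=600; X=[[proj([s[0]+(300-i)*.1,s[1]+(300-j)*.1,115],p) for j in range(0,n,20)] for i in range(0,n,20)]
mp=cv2.resize(np.array(X,np.float32),(n,n)); 
cv2.imwrite("pics/shaft1.png",cv2.remap(im,mp[...,0],mp[...,1],cv2.INTER_CUBIC))
E
```

```text
ring ((252.15567016601562, 236.5503387451172), (57.0899772644043, 63.71112823486328), 108.7219467163086)
ring centre [507.00822698 246.05296341] R 29.438971628764758 pred shaft top/foot px [250.1 248.1] [252.2 237.3]
base corners z15 [array([462.7, 188. ,  15. ]), array([454.3, 301.4,  15. ])]
```

View pics/shaft1.png

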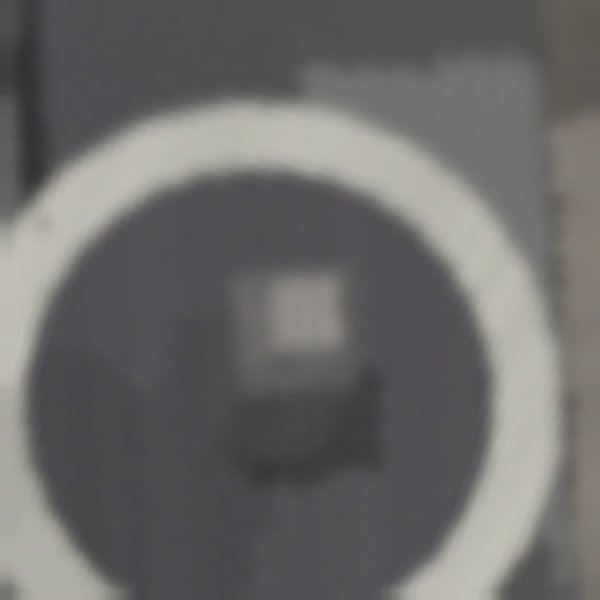

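The shaft top sits at about (506,245.5). Its flats and the stage yaw are both about 4°, from the base edge and the top-face edges. Next I go above the crank, turn to its yaw (about 22+180°) and look.

```bash
python3 -m handwheel '[[-0.013,-0.040,0,0],[-0.013,-0.040,0,0],[-0.013,-0.040,0,0],[-0.013,-0.040,0,0],[-0.013,-0.040,0,0],[-0.013,-0.040,0,0],[-0.013,-0.040,0,0],[0,0,0,0]]'
python3 -m handwheel '[[0,0,0.01,-7.6],[0,0,0.01,-7.6],[0,0,0.01,-7.6],[0,0,0.01,-7.6],[0,0,0.01,-7.6],[0,0,0,0],[0,0,0,0]]' 0.05
python3 - <<'E'
from h import *
im,p=look("w2"); print(p)
for k in ("red",):
  for c,st,q in blobs(im,k,60): print(k,c,st,q, onz("wrist",c,54,p))
E
```

```text
time: 1.95
tool_pos: [484.1, -12.9, 231.0]
tcp_rot: [-179.9, -0.0, 164.0]
ft_force: [0.7, 1.2, -0.4]
finger_gap: 85.2
grip_force: 0.0
time: 2.65
tool_pos: [484.2, -8.6, 181.2]
tcp_rot: [180.0, -0.0, -157.9]
ft_force: [-0.6, -0.2, 0.3]
finger_gap: 50.4
grip_force: 0.0
(array([484.18141303,  -8.60761574, 181.21530393]), array([ 1.79961974e+02, -2.79008171e-02, -1.57894593e+02]))
red [24.6, 145.5] [0, 90, 62, 106, 4167] ((30.5, 142.5), (61.0, 105.0), 0.0) [ 524.5 -274.1   54. ]
red [266.6, 196.8] [253, 182, 28, 31, 814] ((266.5, 197.0), (30.0, 27.0), 90.0) [483.7 -19.   54. ]
red [69.9, 337.4] [60, 328, 23, 20, 237] ((70.00000762939453, 336.5000305175781), (18.335756301879883, 16.994115829467773), 26.56505012512207) [ 745.3 -185.3   54. ]
```

View pics/w2.png

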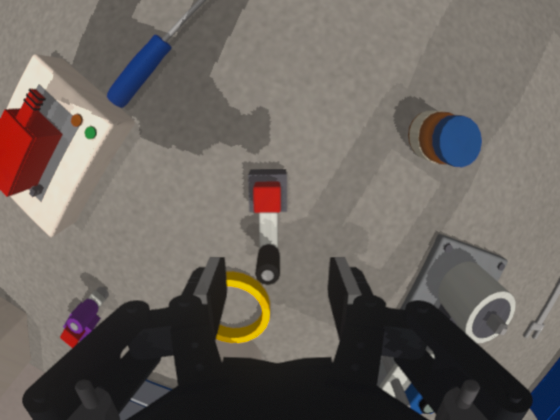

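The wrist view shows the crank upright in the image: block top near (267,198), knob top at (268,275), knob to the bottom. The purple decoy is far off at (80,315).

```bash
python3 - <<'E'
from h import *
p=np.load("pics/w2.npy")
b=onz("wrist",(266.6,198.3),54,p);k=onz("wrist",(268,275),77,p);a=onz("wrist",(268.5,235),30,p)
print(b,k,a,np.linalg.norm((k-b)[:2]),np.degrees(np.arctan2(*(k-b)[1::-1])),np.degrees(np.arctan2(*(a-b)[1::-1])))
c,s=np.cos(np.radians(p[1][2])),np.sin(np.radians(p[1][2])); d=b-p[0]; print("tool dx,dy",c*d[0]+s*d[1], s*d[0]-c*d[1])
E
```

```text
[484.9 -18.5  54. ] [541.5   5.7  77. ] [524.7  -1.6  30. ] 61.55647813187498 23.149703341626946 23.007199310959866
tool dx,dy 3.0568540660334853 -9.435638657625669
```

```bash
python3 -m handwheel '[[0.003,-0.0094,0.02,-1],[0,0,0.03,0],[0,0,0.03,0],[0,0,0.03,0],[0,0,0.025,0],[0,0,0.013,0],[0,0,0,0],[0,0,0,0]]'; python3 -m handwheel '[[0,0,0,0],[0,0,0,0],[0,0,0,0],[0,0,0,0],[0,0,0,0],[0,0,0,0]]' 0.015 50
```

```text
time: 3.5
tool_pos: [486.1, -19.6, 34.4]
tcp_rot: [-180.0, 0.1, -156.8]
ft_force: [-0.3, -0.6, 0.0]
finger_gap: 50.1
grip_force: 0.0
time: 4.1
tool_pos: [486.6, -19.7, 35.1]
tcp_rot: [-179.9, 0.1, -156.8]
ft_force: [-2.3, 1.1, 5.4]
finger_gap: 22.7
grip_force: 51.2
```

```bash
python3 -m handwheel '[[0,0,-0.02,0],[0,0,-0.04,0],[0,0,-0.05,0],[0,0,-0.04,0],[0,0,0,0],[0,0,0,0]]'; python3 -m handwheel '[[-0.0153,0.0295,0,0],[-0.0153,0.0295,0,0],[-0.0153,0.0295,0,0],[-0.0153,0.0295,0,0],[-0.0153,0.0295,0,0],[-0.0153,0.0295,0,0],[-0.0153,0.0295,0,0],[-0.0153,0.0295,0,0],[0,0,0,0],[0,0,0,0]]'; python3 -m handwheel '[[0,0,0,6.3],[0,0,0,6.3],[0,0,0,6.4],[0,0,0,0],[0,0,0,0]]'
python3 - <<'E'
from h import *
im,p=look("w3"); print(p)
x=cv2.resize(im[100:340,140:420],(700,600),interpolation=cv2.INTER_CUBIC); cv2.imwrite("pics/w3c.png",x)
E
```

```text
time: 4.7
tool_pos: [485.9, -19.8, 184.3]
tcp_rot: [-179.9, 0.1, -156.8]
ft_force: [-0.1, 0.7, -4.4]
finger_gap: 22.8
grip_force: 50.1
time: 5.7
tool_pos: [502.8, 245.5, 180.2]
tcp_rot: [-180.0, -0.3, -156.6]
ft_force: [0.2, -0.8, -4.5]
finger_gap: 22.9
grip_force: 50.6
time: 6.2
tool_pos: [504.1, 244.4, 182.2]
tcp_rot: [-180.0, -0.1, -175.6]
ft_force: [-1.0, -0.1, -4.2]
finger_gap: 22.9
grip_force: 50.6
(array([504.0725277 , 244.43320085, 182.21102378]), array([-1.79959221e+02, -9.74759990e-02, -1.75614101e+02]))
```

View pics/w3c.png

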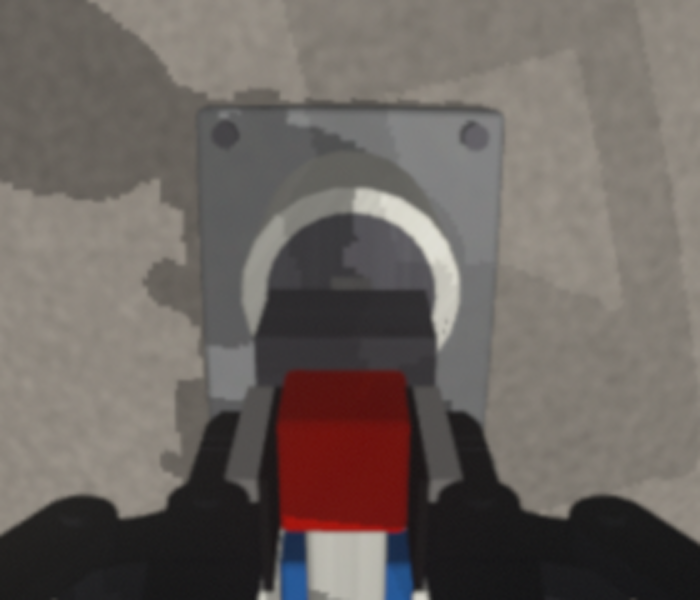

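The crop shows the held hub centred above the ring. The hub's near lower edge runs (270..427, 290) and the ring's outer edge passes (354,187), (242,290) and (460,290), in crop pixels. I'll compute both centres.

```bash
python3 - <<'E'
from h import *
p=np.load("pics/w3.npy"); im=cv2.imread("pics/w3.png")
f=lambda x,y:(140+x/2.5,100+y/2.5)
yaw=np.radians(p[1][2]+180); ex=np.array([np.cos(yaw),np.sin(yaw)])
zb=p[0][2]-34
for n,a,b,z,o in (("hub bottom",(271,291),(426,291),zb,18),("hub top",(256,337),(436,337),zb+30,18),("block top",(278,424),(411,424),zb+54,12)):
    A,B=onz("wrist",f(*a),z,p),onz("wrist",f(*b),z,p); print(n,"width",np.linalg.norm(A-B),"yaw",np.degrees(np.arctan2(*(B-A)[1::-1])),"axis",(A+B)[:2]/2+o*ex)
P=[onz("wrist",f(*q),90,p)[:2] for q in ((354,187),(242,290),(460,290),(270,225),(437,225))]; P=np.array(P)
s=np.linalg.lstsq(np.c_[2*P,np.ones(len(P))],(P**2).sum(1),rcond=None)[0]; print("ring",s[:2],np.sqrt(s[2]+s[0]**2+s[1]**2))
C=[onz("wrist",f(*q),15,p)[:2] for q in ((197,110),(502,113))];print("base corners",C,"yaw",np.degrees(np.arctan2(*(C[1]-C[0])[::-1]))-90)
E
```

```text
hub bottom width 35.403107208266356 yaw 94.37388049540819 axis [504.69728885 245.22652565]
hub top width 34.797270007861236 yaw 94.28504845853571 axis [504.24728885 244.52652565]
block top width 22.364704335179585 yaw 94.3594078443448 axis [504.61485923 244.26768377]
ring [507.0346148  246.87701739] 33.21444177167025
base corners [array([462.1, 184.6]), array([454.3, 301.4])] yaw 3.8205864582551783
```

```bash
python3 -m handwheel '[[-0.0021,0.0014,0.015,0],[0,0,0.015,0],[0,0,0.005,0],[0,0,0.003,0],[0,0,0.003,0],[0,0,0.002,0],[0,0,0,0]]'; python3 -c "
from bench import r;s=r.sense();print(s['ft_force'],s['wrist_torque'])"
```

```text
time: 6.95
tool_pos: [508.3, 247.3, 144.2]
tcp_rot: [180.0, 0.3, -175.7]
ft_force: [-7.2, -4.3, 23.7]
finger_gap: 23.1
grip_force: 54.2
[-7.15928656 -4.31142546 23.73368631] [-1.02236703e+00  1.46055559e+00  1.44995558e-03]
```

```bash
python3 -m handwheel '[[0,0,-0.004,0],[0.002,-0.0011,0,0],[0,0,0.002,0],[0,0,0.002,0],[0,0,0.002,0],[0,0,0,0],[0,0,0,0]]'; python3 -c "
from bench import r;s=r.sense();print(s['ft_force'],s['wrist_torque'])"
```

```text
time: 7.65
tool_pos: [507.2, 246.7, 141.5]
tcp_rot: [179.9, 0.4, -175.7]
ft_force: [3.2, -0.4, 13.4]
finger_gap: 22.8
grip_force: 52.9
[ 3.1566752  -0.37277353 13.38087446] [ 0.04579101 -0.48742928 -0.01637899]
```

```bash
python3 -m handwheel '[[-0.0006,0,0.002,0],[0,0,0.002,0],[0,0,0.002,0],[0,0,0.002,0],[0,0,0,0],[0,0,0,0]]'; python3 -c "
from bench import r;s=r.sense();print(s['ft_force'],s['wrist_torque'])"
```

```text
time: 8.25
tool_pos: [507.1, 246.7, 132.0]
tcp_rot: [179.9, 0.3, -175.7]
ft_force: [2.9, 1.3, 7.2]
finger_gap: 23.0
grip_force: 52.0
[2.94202226 1.29937999 7.19423332] [ 0.27613616 -0.61416259  0.02199291]
```

Sliding down the shaft. It should seat at TCP z of about 124.

```bash
python3 -m handwheel '[[-0.0003,0,0.002,0],[0,0,0.002,0],[0,0,0.002,0],[0,0,0.002,0],[0,0,0.002,0],[0,0,0,0],[0,0,0,0]]'; python3 -c "
from bench import r;s=r.sense();print(s['ft_force'],s['wrist_torque'])"
```

```text
time: 8.95
tool_pos: [507.1, 246.8, 124.7]
tcp_rot: [179.9, 0.3, -175.7]
ft_force: [-10.1, -2.7, 28.8]
finger_gap: 23.2
grip_force: 54.8
[-10.06733523  -2.71201019  28.77925972] [-0.64679102  1.47142464 -0.00853698]
```

Seated, so I release and rise.

```bash
python3 -m handwheel '[[0,0,0,0],[0,0,0,0],[0,0,0,0],[0,0,0,0]]' 0.045; python3 -m handwheel '[[0,0,-0.02,0],[0,0,-0.03,0],[0,0,-0.03,0],[0,0,-0.01,0],[0,0,0,0],[0,0,0,0]]'
python3 - <<'E'
from h import *
im,p=look("w4"); print(p)
for c,st,q in blobs(im,"red",60): print(c,st,q,onz("wrist",c,144,p))
cv2.imwrite("pics/w4c.png",cv2.resize(im[120:360,140:420],(700,600),interpolation=cv2.INTER_CUBIC))
E
```

```text
time: 9.35
tool_pos: [505.0, 245.7, 119.4]
tcp_rot: [-180.0, -0.1, -175.7]
ft_force: [0.2, -0.2, -0.3]
finger_gap: 45.0
grip_force: 0.0
time: 9.95
tool_pos: [505.0, 245.6, 208.8]
tcp_rot: [-180.0, -0.1, -175.7]
ft_force: [-0.2, 0.6, -0.2]
finger_gap: 45.1
grip_force: 0.0
(array([504.99210928, 245.63724544, 208.75421141]), array([-1.79972022e+02, -9.42623543e-02, -1.75745542e+02]))
[278.4, 223.9] [262, 204, 34, 41, 1333] ((278.5, 224.0), (40.0, 33.0), 90.0) [503.1 245.8 144. ]
[5.0, 322.5] [0, 313, 12, 20, 191] ((5.5, 322.5), (19.0, 11.0), 90.0) [644.5 -44.8 144. ]
[265.0, 351.5] [258, 350, 15, 4, 60] ((265.0, 351.5), (3.0, 14.0), 90.0) [616.4 243.3 144. ]
[549.9, 391.3] [534, 364, 26, 56, 903] ((546.4999389648438, 391.4999694824219), (54.99999237060547, 24.999996185302734), 90.0) [734.4 652.5 144. ]
```

View pics/w4c.png

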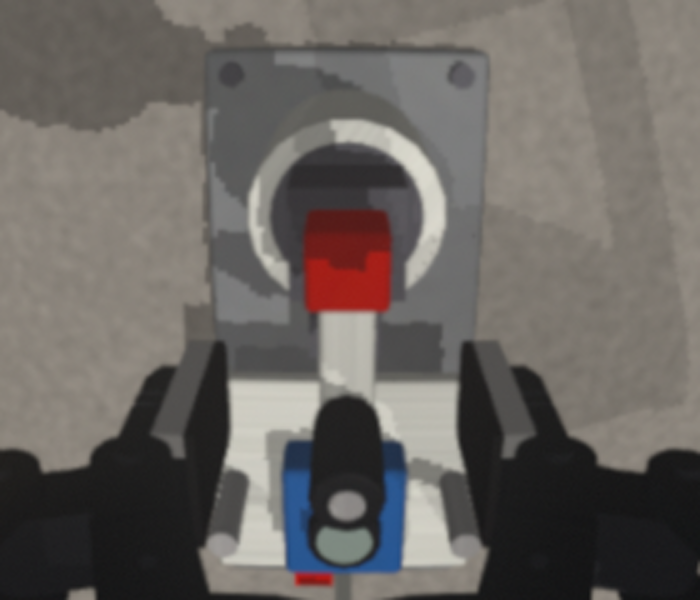

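The crop shows the crank seated, hub inside the ring, arm along the stage's +x. The block top is at crop (348,285) and the knob top at (347,506). Now I turn the tool 90° so the wrist camera sees pointer and mark from the side, and take two views for their height difference.

```bash
python3 - <<'E'
from h import *
p=np.load("pics/w4.npy"); f=lambda x,y:(140+x/2.5,120+y/2.5)
b=onz("wrist",f(348,284),144,p);k=onz("wrist",f(347,506),167,p); print(b,k,np.linalg.norm((k-b)[:2]),np.degrees(np.arctan2(*(k-b)[1::-1])))
E
python3 -m handwheel '[[0,0,0,8.2],[0,0,0,8.2],[0,0,0,8.2],[0,0,0,8.2],[0,0,0,8.2],[0,0,0,8.2],[0,0,0,8.2],[0,0,0,8.2],[0,0,0,8.2],[0,0,0,8.2]]';python3 -m handwheel '[[0,0,0,8.2],[0.015,0.033,0,0],[0.015,0.033,0,0],[0.015,0.033,0,0],[0,0,0,0],[0,0,0,0]]'
cat > pm.py <<'E'
from h import *
import sys
im,p=look(sys.argv[1]); print(p)
for k in ("red","yellow"):
  for c,st,q in blobs(im,k,12):
    o=onz("wrist",c,80,p)
    if 640<o[0]<800 and 180<o[1]<340: print(k,c,st,o)
E
python3 pm.py a1
python3 -m handwheel '[[-0.04,0,0,0],[-0.04,0,0,0],[-0.04,0,0,0],[-0.03,0,0,0],[0,0,0,0],[0,0,0,0]]'
python3 pm.py a2
```

```text
[510.  246.9 144. ] [567.3 250.9 167. ] 57.439446376162046 3.9932272379136857
time: 11.0
tool_pos: [504.5, 245.4, 207.9]
tcp_rot: [-179.8, 0.0, 101.9]
ft_force: [-0.4, 0.5, 0.6]
finger_gap: 45.2
grip_force: 0.0
time: 11.6
tool_pos: [600.2, 297.4, 206.8]
tcp_rot: [-179.7, 0.1, 94.1]
ft_force: [-0.6, -0.1, -0.1]
finger_gap: 45.1
grip_force: 0.0
(array([600.16032013, 297.4090047 , 206.78449755]), array([-1.79717587e+02,  9.43899952e-02,  9.40651064e+01]))
red [365.2, 250.9] [359, 242, 13, 18, 204] [684.7 255.5  80. ]
yellow [388.5, 227.6] [380, 216, 18, 26, 342] [703.3 279.7  80. ]
time: 12.25
tool_pos: [611.0, 147.4, 210.8]
tcp_rot: [180.0, -0.0, 94.0]
ft_force: [-0.4, 1.0, -0.5]
finger_gap: 44.4
grip_force: 0.0
(array([611.03437839, 147.38558818, 210.84213466]), array([ 1.79965255e+02, -2.23655719e-02,  9.39534685e+01]))
red [372.7, 97.8] [367, 88, 13, 20, 236] [685.9 242.9  80. ]
```

```bash
python3 - <<'E'
from h import *
a=cv2.imread("pics/a1.png")[190:290,320:440];b=cv2.imread("pics/a2.png")[50:150,320:440]
cv2.imwrite("pics/ab.png",np.hstack([cv2.resize(x,None,fx=3.3,fy=3.3,interpolation=cv2.INTER_CUBIC) for x in(a,b)]))
for c,st,q in blobs(cv2.imread("pics/a2.png"),"yellow",5): print(c,st,onz("wrist",c,80,np.load("pics/a2.npy")))
E
```

```text
[286.7, 304.2] [251, 271, 72, 66, 2016] [628.3  41.1  80. ]
```

View pics/ab.png

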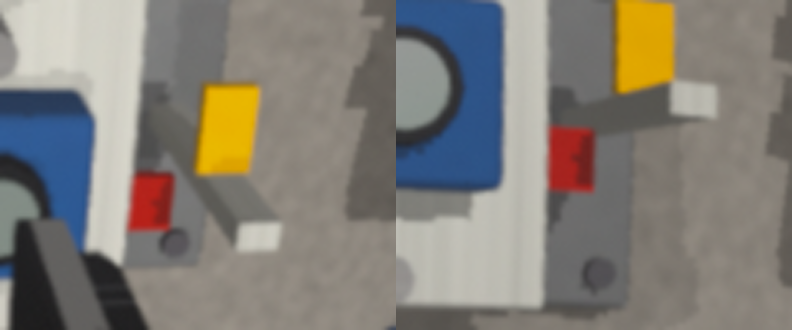

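Both views show the red pointer and yellow mark plates clearly. In the crop they are red (152,202) and yellow (228,130) on the left, and red (175,160) and yellow (247,45) on the right. The mask only needs a wider hue to triangulate them.

```bash
sed -i 's/H>22/H>17/' h.py; cat > tri.py <<'E'
from h import *
import sys
def cen(n,k,z):
    im=cv2.imread(f"pics/{n}.png");p=np.load(f"pics/{n}.npy")
    B=[c for c,st,q in blobs(im,k,60) for o in [onz("wrist",c,z,p)] if 640<o[0]<750 and 190<o[1]<320]
    return B,p
for k in ("red","yellow"):
    (A,pa),(B,pb)=cen(sys.argv[1],k,75),cen(sys.argv[2],k,75); print(k,A,B)
    for a in A:
        for b in B:
            o1,d1=ray("wrist",a,pa);o2,d2=ray("wrist",b,pb); s=np.linalg.lstsq(np.c_[d1,-d2],o2-o1,rcond=None)[0]
            print("  ",((o1+s[0]*d1+o2+s[1]*d2)/2).round(1),np.linalg.norm(o1+s[0]*d1-o2-s[1]*d2).round(1))
E
python3 tri.py a1 a2
```

```text
red [[365.2, 250.9]] [[372.7, 97.8]]
   [693.  244.7  55.4] 0.3
yellow [[388.1, 228.5]] [[394.1, 63.0]]
   [704.6 277.3  75.5] 0.4
```

```bash
python3 -m handwheel '[[0.035,-0.0122,0,0],[0.035,-0.0122,0,0],[0.036,-0.0122,0,0],[0,0,0,0],[0,0,0,0]]'; python3 -m handwheel '[[0,0,0.02,0],[0,0,0.025,0],[0,0,0.02,0],[0,0,0.013,0],[0,0,0,0],[0,0,0,0]]'
```

```text
time: 12.8
tool_pos: [566.7, 253.2, 210.4]
tcp_rot: [180.0, 0.0, 94.3]
ft_force: [1.1, 0.5, 0.3]
finger_gap: 44.9
grip_force: 0.0
time: 13.4
tool_pos: [568.1, 251.0, 132.9]
tcp_rot: [180.0, 0.0, 94.0]
ft_force: [0.2, 0.3, 1.3]
finger_gap: 44.9
grip_force: 0.0
```

```bash
python3 -m handwheel '[[0,0,0,0],[0,0,0,0],[0,0,0,0],[0,0,0,0]]' 0.015 30; python3 -m handwheel '[[-0.01553,-0.00204,0,0],[-0.01447,-0.006,0,0],[-0.01243,-0.00953,0,0],[-0.00953,-0.01243,0,0],[-0.006,-0.01447,0,0],[-0.00204,-0.01553,0,0],[0,0,0,0],[0,0,0,0]]'
```

```text
time: 13.8
tool_pos: [568.1, 251.6, 133.7]
tcp_rot: [179.9, -0.0, 94.1]
ft_force: [-3.6, -0.9, 6.0]
finger_gap: 21.1
grip_force: 29.7
time: 14.6
tool_pos: [513.1, 186.5, 134.1]
tcp_rot: [179.8, 0.0, 94.0]
ft_force: [-1.5, -5.2, 7.1]
finger_gap: 21.3
grip_force: 29.8
```

```bash
python3 -m handwheel '[[0.00204,-0.01553,0,0],[0.006,-0.01447,0,0],[0.00953,-0.01243,0,0],[0.01243,-0.00953,0,0],[0.01447,-0.006,0,0],[0.01553,-0.00204,0,0],[0,0,0,0]]'; python3 -m handwheel '[[0.01553,0.00204,0,0],[0.01447,0.006,0,0],[0.01243,0.00953,0,0],[0.00953,0.01243,0,0],[0.006,0.01447,0,0],[0.00204,0.01553,0,0],[0,0,0,0],[0,0,0,0]]'
```

```text
time: 15.3
tool_pos: [447.3, 244.2, 134.2]
tcp_rot: [180.0, -0.1, 94.1]
ft_force: [-11.5, -0.4, 16.4]
finger_gap: 21.2
grip_force: 30.8
time: 16.1
tool_pos: [505.5, 307.5, 134.1]
tcp_rot: [179.8, -0.1, 94.1]
ft_force: [1.5, 1.8, 5.4]
finger_gap: 21.3
grip_force: 29.8
```

```bash
python3 -m handwheel '[[-0.00204,0.01553,0,0],[-0.006,0.01447,0,0],[-0.00953,0.01243,0,0],[-0.01243,0.00953,0,0],[-0.01447,0.006,0,0],[-0.01553,0.00204,0,0],[0,0,0,0],[0,0,0,0]]'
```

```text
time: 16.9
tool_pos: [567.8, 251.0, 133.9]
tcp_rot: [180.0, -0.0, 94.0]
ft_force: [-6.3, -0.9, 10.0]
finger_gap: 21.2
grip_force: 31.1
```

```bash
python3 -m handwheel '[[-0.01553,-0.00204,0,0],[-0.01447,-0.006,0,0],[-0.01243,-0.00953,0,0],[-0.00953,-0.01243,0,0],[-0.006,-0.01447,0,0],[-0.00204,-0.01553,0,0],[0,0,0,0],[0,0,0,0]]';  python3 -m handwheel '[[0,0,0,0],[0,0,0,0],[0,0,-0.03,0],[0,0,-0.04,0],[0.03,0.03,-0.01,0],[0.04,0.03,0,0],[0.04,0.03,0,0],[0,0,0,0],[0,0,0,0]]' 0.04
python3 pm.py a3
python3 -m handwheel '[[-0.04,0,0,0],[-0.04,0,0,0],[-0.04,0,0,0],[-0.03,0,0,0],[0,0,0,0],[0,0,0,0]]'
python3 pm.py a4; python3 tri.py a3 a4
```

```text
time: 17.7
tool_pos: [513.1, 186.8, 134.2]
tcp_rot: [179.8, 0.0, 94.0]
ft_force: [-0.7, -3.4, 8.5]
finger_gap: 21.3
grip_force: 30.1
time: 18.6
tool_pos: [593.7, 304.0, 209.8]
tcp_rot: [-179.8, 0.1, 94.1]
ft_force: [-0.2, -0.3, -0.9]
finger_gap: 40.1
grip_force: 0.0
(array([593.66695356, 303.97246182, 209.79983827]), array([-1.79806066e+02,  7.45999306e-02,  9.41461256e+01]))
red [373.7, 263.1] [367, 255, 14, 17, 206] [690.4 248.5  80. ]
yellow [392.0, 234.0] [383, 221, 19, 27, 450] [703.1 279.3  80. ]
time: 19.25
tool_pos: [604.5, 152.2, 213.5]
tcp_rot: [179.9, -0.0, 93.9]
ft_force: [0.3, 0.6, 1.1]
finger_gap: 40.0
grip_force: 0.0
(array([604.50549079, 152.21932077, 213.52237544]), array([ 1.79903854e+02, -2.16654392e-02,  9.38978049e+01]))
red [383.5, 103.4] [377, 94, 14, 20, 264] [690.7 244.3  80. ]
yellow [399.2, 69.9] [391, 56, 18, 29, 484] [702.8 276.3  80. ]
red [[373.7, 263.1]] [[383.5, 103.4]]
   [693.2 244.8  72.3] 0.0
yellow [[392.0, 234.0]] [[399.2, 69.9]]
   [705.1 277.3  74.5] 0.5
```

```bash
python3 -m handwheel '[[0.02,-0.03,0,0],[0.02,-0.03,0,0],[0,-0.03,0,0],[0,0,0,0],[0,0,0,0]]'; python3 -m handwheel '[[0,0,0.02,0],[0,0,0.03,0],[0,0,0.02,0],[0,0,0.01,0],[0,0,0,0]]'; python3 -m handwheel '[[0,0,0,0],[0,0,0,0],[0,0,0,0],[0,0,0,0],[0.00204,-0.01553,0,0],[0.006,-0.01447,0,0],[0.00953,-0.01243,0,0],[0.00801,-0.00673,0,0],[0,0,0,0],[0,0,0,0]]' 0.015;
```

```text
time: 19.8
tool_pos: [511.6, 188.2, 212.8]
tcp_rot: [179.9, -0.0, 94.2]
ft_force: [0.1, -0.3, 0.3]
finger_gap: 40.0
grip_force: 0.0
time: 20.3
tool_pos: [511.6, 187.1, 130.9]
tcp_rot: [-179.9, 0.0, 94.1]
ft_force: [-0.9, -0.1, 0.6]
finger_gap: 39.8
grip_force: 0.0
time: 21.3
tool_pos: [460.7, 209.2, 133.7]
tcp_rot: [-180.0, 0.0, 94.1]
ft_force: [-6.8, -4.6, 11.5]
finger_gap: 21.4
grip_force: 31.4
```

```bash
python3 -m handwheel '[[0,0,0,0],[0,0,0,0],[0,0,-0.03,0],[0,0,-0.05,0],[0.02,0.04,0,0],[0.04,0.05,0,0],[0.03,0.05,0,0],[0,0,0,0],[0,0,0,0]]' 0.04
python3 pm.py a5
python3 -m handwheel '[[-0.04,0,0,0],[-0.04,0,0,0],[-0.04,0,0,0],[-0.03,0,0,0],[0,0,0,0],[0,0,0,0]]'
python3 pm.py a6; python3 tri.py a5 a6
```

```text
time: 22.2
tool_pos: [577.2, 294.9, 209.5]
tcp_rot: [-179.8, 0.1, 94.1]
ft_force: [-0.2, -0.7, -0.2]
finger_gap: 40.5
grip_force: 0.0
(array([577.15808961, 294.89945125, 209.53814657]), array([-1.79765493e+02,  7.15976855e-02,  9.40848886e+01]))
red [391.7, 256.4] [385, 248, 14, 18, 204] [690.7 247.3  80. ]
yellow [409.3, 226.3] [400, 213, 20, 28, 445] [702.6 278.9  80. ]
time: 22.85
tool_pos: [587.7, 144.1, 214.0]
tcp_rot: [179.9, -0.0, 93.9]
ft_force: [0.4, 0.2, 0.4]
finger_gap: 40.1
grip_force: 0.0
(array([587.66353293, 144.13816934, 214.01617531]), array([ 1.79855314e+02, -3.41522678e-02,  9.39362297e+01]))
red [402.1, 97.5] [396, 88, 13, 20, 249] [691.  244.1  80. ]
yellow [416.7, 64.8] [409, 51, 17, 29, 445] [702.8 276.2  80. ]
red [[391.7, 256.4]] [[402.1, 97.5]]
   [693.3 244.7  74.3] 0.0
yellow [[409.3, 226.3]] [[416.7, 64.8]]
   [704.9 277.2  75.1] 0.0
```

The pointer is now about 0.8 mm below the mark, which is within tolerance; windings of 505° agree. I move on to the switch box and take one close look, tool yaw about 164°.

```bash
python3 -m handwheel '[[-0.0375,-0.014,0,0],[-0.0375,-0.014,0,0],[-0.0375,-0.014,0,0],[-0.0375,-0.014,0,0],[-0.0375,-0.014,0,0],[-0.0375,-0.014,0,0],[-0.0375,-0.014,0,0],[-0.0375,-0.014,0,0],[-0.0375,-0.014,0,0],[-0.0375,-0.014,0,0]]'; python3 -m handwheel '[[0,0,0,-7.8],[0,0,0,-7.8],[0,0,0,-7.8],[0,0,0,-7.8],[0,0,0,-7.8],[0,0,0,-7.8],[0,0,0,-7.8],[0,0,0,-7.8],[0,0,0,-7.8],[0,0,0,0]]'
python3 - <<'E'
from h import *
im,p=look("g1"); print(p)
for c,st,q in blobs(im,"red",60): print(c,st,q)
cv2.imwrite("pics/g1c.png",cv2.resize(im[80:380,70:470],(800,600),interpolation=cv2.INTER_CUBIC))
E
```

```text
time: 23.9
tool_pos: [474.8, -239.2, 212.9]
tcp_rot: [179.9, 0.0, 94.2]
ft_force: [0.6, -0.8, 0.0]
finger_gap: 40.2
grip_force: 0.0
time: 24.9
tool_pos: [475.4, -237.8, 212.7]
tcp_rot: [180.0, 0.0, 164.5]
ft_force: [-0.1, -0.2, -0.1]
finger_gap: 40.4
grip_force: 0.0
(array([ 475.39173452, -237.82442639,  212.71733598]), array([1.79996415e+02, 4.49140058e-02, 1.64478631e+02]))
[270.8, 247.6] [243, 190, 57, 104, 4689] ((271.1689758300781, 241.12759399414062), (54.49403762817383, 103.35076141357422), 3.3664605617523193)
[31.2, 338.5] [0, 293, 75, 102, 4880] ((30.047555923461914, 339.53082275390625), (92.83538818359375, 69.51246643066406), 59.53445053100586)
[373.7, 373.4] [371, 363, 7, 20, 71] ((374.3013000488281, 372.74017333984375), (5.154384613037109, 18.965492248535156), 7.594643592834473)
```

View pics/g1c.png

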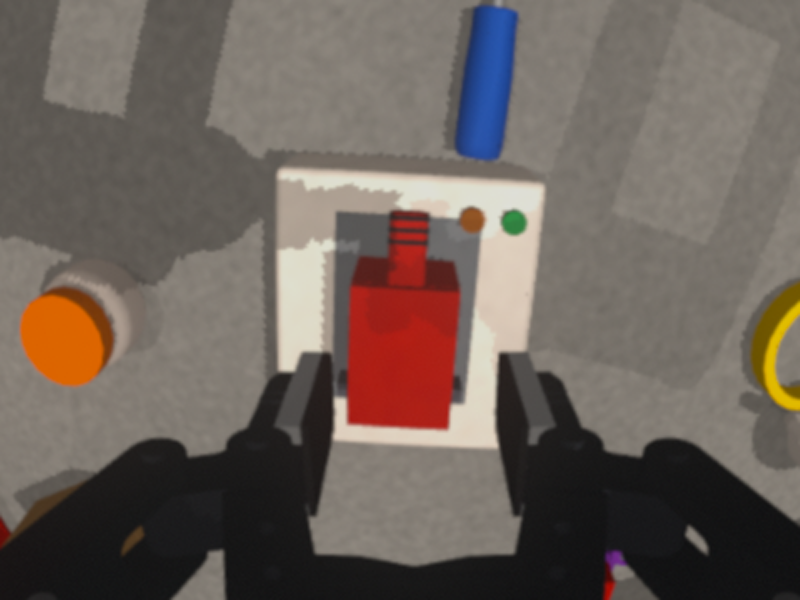

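The enlarged view shows the shut guard: top face (350,284)–(460,290)–(449,430)–(347,425) in the crop, tab end at (409,211), and the screwdriver's handle ending at (480,158) just before the box.

```bash
python3 - <<'E'
from h import *
p=np.load("pics/g1.npy"); f=lambda x,y:(70+x/2,80+y/2); W=lambda x,y,z:onz("wrist",f(x,y),z,p)
A,B,C,D=[W(*q,106) for q in((350,284),(460,290),(449,430),(347,425))]
print(A,B,C,D,"w",np.linalg.norm(A-B),np.linalg.norm(C-D),"L",np.linalg.norm(A-D),np.linalg.norm(B-C))
F,Bk=(A+B)/2,(C+D)/2; ex=(Bk-F)/np.linalg.norm(Bk-F); e2=(A-B)/np.linalg.norm(A-B)
print("yaw",np.degrees(np.arctan2(ex[1],ex[0])),np.degrees(np.arctan2(e2[1],e2[0]))+90)
t=W(409,211,103); t2=W(407,270,103); print("tab end",t,"near",t2,"tab yaw",np.degrees(np.arctan2(*(t2-t)[1::-1])),"front-tabend",np.dot(F-t,ex))
bx=[W(*q,55)[:2] for q in((277,168),(545,183))];print("box",bx,np.linalg.norm(bx[0]-bx[1]),"yaw",np.degrees(np.arctan2(*(bx[0]-bx[1])[::-1]))+90)
E
```

```text
[ 479.7 -266.5  106. ] [ 494.2 -224.1  106. ] [ 557.6 -245.   106. ] [ 543.1 -288.2  106. ] w 44.810824585137915 45.56851983551802 L 67.01082002184427 66.7560484151062
yaw -18.570399585983598 -18.879720110802012
tab end [ 457.6 -235.4  103. ] near [ 481.1 -242.9  103. ] tab yaw -17.700427788667195 front-tabend 30.974684779852044
box [array([ 431., -293.]), array([ 471.9, -173. ])] 126.778586519964 yaw -18.820821274408715
```

```bash
python3 -m handwheel '[[0,0,0,3.1],[0.0124,-0.0034,0.02,0],[0,0,0.03,0],[0,0,0.04,0],[0,0,0.03,0],[0,0,0.009,0],[0,0,0,0],[0,0,0,0]]'; python3 -m handwheel '[[0,0,0,0],[0,0,0,0],[0,0,0,0],[0,0,0,0],[0,0,0,0]]' 0.008 25
```

```text
time: 25.75
tool_pos: [463.2, -238.6, 85.1]
tcp_rot: [-180.0, 0.1, 161.1]
ft_force: [0.3, 0.3, -0.3]
finger_gap: 40.2
grip_force: 0.0
time: 26.25
tool_pos: [463.6, -237.2, 84.7]
tcp_rot: [179.9, 0.1, 161.2]
ft_force: [4.8, 6.5, -0.3]
finger_gap: 15.3
grip_force: 29.9
```

```bash
python3 -m handwheel '[[-0.0072,0,-0.0155,0],[-0.0098,0,-0.014,0],[-0.0121,0,-0.0121,0],[0,0,0,0]]'; python3 -m handwheel '[[-0.014,0,-0.0098,0],[-0.0155,0,-0.0072,0],[-0.0165,0,-0.0044,0],[-0.017,0,-0.0015,0],[-0.0102,0,0.0005,0],[0,0,0,0],[0,0,0,0]]'
```

```text
time: 26.65
tool_pos: [491.9, -246.9, 127.6]
tcp_rot: [179.9, 0.2, 161.2]
ft_force: [-0.5, 8.8, 1.2]
finger_gap: 15.1
grip_force: 30.4
time: 27.35
tool_pos: [560.3, -270.3, 149.1]
tcp_rot: [179.9, 0.1, 161.2]
ft_force: [2.5, 6.3, 3.4]
finger_gap: 14.9
grip_force: 31.4
```

```bash
python3 -m handwheel '[[-0.005,0,0,0],[0,0,0,0],[0,0,0,0],[0,0,0,0],[0,0,-0.03,0],[0,0,-0.03,0],[0,0,0,0],[0,0,0,0]]' 0.04; python3 - <<'E'
from h import *
im,p=look("g2"); print(p)
for c,st,q in blobs(im,"red",60): print(c,st)
T=r.snapshot("top")[:,:,::-1]
for c,st,q in blobs(T,"red",20):
    if 330<c[0]<400 and 180<c[1]<260: print("top",c,st,onz("top",c,130))
E
```

```text
time: 28.15
tool_pos: [564.1, -273.3, 208.6]
tcp_rot: [-180.0, 0.1, 161.1]
ft_force: [-0.1, -0.1, 0.5]
finger_gap: 39.9
grip_force: 0.0
(array([ 564.12819225, -273.33020691,  208.55221639]), array([-1.79967414e+02,  1.37536036e-01,  1.61144470e+02]))
[279.6, 231.8] [249, 175, 63, 92, 3739]
[32.6, 316.5] [0, 252, 82, 121, 6603]
[279.5, 269.0] [270, 268, 20, 3, 60]
[279.8, 273.1] [270, 272, 21, 4, 62]
[279.6, 281.0] [269, 277, 22, 9, 196]
top [367.6, 201.7] [361, 196, 15, 12, 91] [ 570.4 -253.9  130. ]
```

```bash
python3 - <<'E'
from h import *
p=np.load("pics/g2.npy"); h=np.array([549.8,-266.4]); ex=np.array([.948,-.319])
for a in (1.3,1.5,1.75):
    c,s=np.cos(a),np.sin(a); print(a,proj([*(h+ex*(-97*c+38*s)),65+97*s+38*c],p))
o=h-32*ex; print("origin",o,[ (s,proj([*(o+s*10.3*ex),85],p)) for s in(-1,1)])
im=cv2.imread("pics/g2.png"); v=proj([*(o-10.3*ex),85],p).astype(int); g=cv2.cvtColor(im,cv2.COLOR_BGR2GRAY)
x=g[v[1]-24:v[1]+24:3,v[0]-24:v[0]+25:3]; print(v); print(x)
E
```

```text
1.3 [281.1 232.1]
1.5 [281.  259.7]
1.75 [280.9 283.3]
origin [ 519.464 -256.192] [(-1, array([279.8, 133.1])), (1, array([279.9, 158.1]))]
[279 133]
[[121 122 122 122 122 123 122 122 122 122 122 124 125 124 122 122 124]
 [122 122 121 123 122 121 121 121 122 122 121 123 124 123 122 122 124]
 [121 121 121 122 122 122 121 121 121 121 122 122 122 123 122 123 124]
 [119 121 121 122 122 122 122 120 121 121 122 121 121 122 123 124 124]
 [120 121 121 121 123 123 122 121 120 120 120 121 121 122 123 124 124]
 [121 120 121 121 122 123 121 121 120 119 121 120 120 122 123 124 124]
 [120 121 120 118 109 113 122 120 120 120 121 120 121 122 124 123 124]
 [121 121 107  90  90  90 108 121 138 133 120 115 120 123 123 124 124]
 [121 121 108  89  90  90 107 157 177 177 141 111 111 122 125 124 124]
 [120 120  99  89  90  89 123 172 197 196 161 112 111 117 125 125 124]
 [120 120 119 111  96  90 117 162 181 182 149 110 111 123 124 124 123]
 [120 118 118 119 110 128 136 123 147 144 136 130 116 122 122 122 122]
 [118 117 119 118 117 148 157  96  89 103 154 153 121 122 122 120 122]
 [119 119 118 118 108 139 156 149 117 145 156 151 122 121 121 122 122]
 [119 119 119 118 118 123 155 159 157 157 156 131 121 121 121 122 123]
 [119 118 119 119 118 118 129 154 154 151 132 120 120 121 121 122 123]]
```

Guard confirmed at 1.75 rad, with the tab tip where predicted at row 283 and the toggle ball seen at about (281,136). Next I close the fingers and push the toggle towards the hinge.

```bash
python3 -m handwheel '[[0.031,0.001,0,0],[0.031,0.001,0,0],[0.031,0,0,0],[0,0,0.03,0],[0,0,0.04,0],[0,0,0.04,0],[0,0,0.019,0],[0,0,0,0]]' 0 20; python3 -m handwheel '[[-0.008,0,0,0],[-0.008,0,0,0],[-0.008,0,0,0],[-0.006,0,0,0],[-0.004,0,0,0],[0,0,0,0],[0,0,0,0]]'; python3 -c "
from bench import r;s=r.sense();print(s['ft_force'])"
```

```text
time: 29.05
tool_pos: [472.5, -238.6, 73.0]
tcp_rot: [179.9, -0.5, 161.1]
ft_force: [-0.5, 0.6, 0.1]
finger_gap: -0.2
grip_force: 0.0
time: 29.75
tool_pos: [508.6, -251.9, 78.3]
tcp_rot: [180.0, 0.0, 161.2]
ft_force: [-0.3, 0.3, -0.4]
finger_gap: -0.0
grip_force: 0.0
[-0.31079591  0.34818653 -0.36266695]
```

```bash
python3 -m handwheel '[[-0.003,0,0,0],[-0.002,0,0,0],[-0.001,0,0,0],[0,0,0,0],[0,0,0,0]]'; python3 - <<'E'
from h import *
print(r.sense()["ft_force"])
T=r.snapshot("top")[:,:,::-1]; cv2.imwrite("pics/t2.png",T)
E
```

```text
time: 30.25
tool_pos: [513.9, -253.7, 78.1]
tcp_rot: [180.0, -0.0, 161.2]
ft_force: [-1.0, 1.0, -0.9]
finger_gap: 0.3
grip_force: 0.5
[-0.96094968  0.96443487 -0.9235486 ]
```

```bash
python3 -m handwheel '[[-0.002,0,0,0],[-0.001,0,0,0],[-0.001,0,0,0],[0,0,0,0],[0,0,0,0]]'
```

```text
time: 30.8
tool_pos: [516.2, -254.5, 77.8]
tcp_rot: [180.0, -0.2, 161.2]
ft_force: [-9.3, 2.1, 3.9]
finger_gap: -0.1
grip_force: 5.0
```

The force shows the stop. Back off, rise and check the ball.

```bash
python3 -m handwheel '[[0.02,0,0,0],[0.01,0,-0.03,0],[0,0,-0.05,0],[0,0,-0.05,0],[-0.03,0,0,0],[-0.03,0,0,0],[-0.03,0,0,0],[0,0,0,0],[0,0,0,0]]'; python3 - <<'E'
from h import *
im,p=look("g3"); print(p)
o=np.array([519.464,-256.192]);ex=np.array([.948,-.319])
for s in(-1,1):print(s,proj([*(o+s*10.3*ex),85],p))
g=cv2.cvtColor(im,cv2.COLOR_BGR2GRAY); v=proj([*(o),85],p).astype(int); w=g[v[1]-30:v[1]+30,v[0]-20:v[0]+20]; m=(w>165).astype(np.uint8)
n,l,st,c=cv2.connectedComponentsWithStats(m); print([(c[i]+v-[20,30],st[i,4]) for i in range(1,n) if st[i,4]>10])
for c,st,q in blobs(im,"red",30): print(c,st)
for a in (1.75,): c,s=np.cos(a),np.sin(a); print(proj([*(o+32*ex+ex*(-97*c+38*s)),65+97*s+38*c],p))
E
```

```text
time: 31.7
tool_pos: [575.0, -274.6, 207.9]
tcp_rot: [180.0, -0.0, 161.2]
ft_force: [-0.0, 0.1, -0.4]
finger_gap: 0.1
grip_force: 0.0
(array([ 574.96019934, -274.56671009,  207.86201007]), array([ 1.79996995e+02, -2.45483736e-02,  1.61171920e+02]))
-1 [276.8 120.5]
1 [276.9 145.7]
[(array([277.10958904, 149.23287671]), np.int32(73))]
[276.3, 219.0] [244, 164, 65, 90, 3931]
[31.0, 312.9] [0, 246, 79, 122, 6547]
[394.5, 306.1] [382, 294, 25, 26, 484]
[277.4 270.6]
```

Toggle is on: the ball moved from the "−" to the "+" predicted place. Next I go behind the open guard and push it forward so that it drops shut.

```bash
python3 -m handwheel '[[-0.036,0,0,0],[-0.036,0,0,0],[0,0,0.03,0],[0,0,0.03,0],[0,0,0.01,0],[0,0,0,0],[0,0,0,0]]'; python3 -m handwheel '[[0.015,0,0,0],[0.015,0,0,0],[0.012,0,0,0],[0.012,0,0,0],[0.012,0,0,0],[0.012,0,0,0],[0.012,0,0,0],[0,0,0,0],[0,0,0,0]]'; python3 - <<'E'
from h import *
T=r.snapshot("top")[:,:,::-1]
for c,st,q in blobs(T,"red",20):
    if 330<c[0]<400 and 180<c[1]<260: print("top",c,st)
E
```

```text
time: 32.45
tool_pos: [643.0, -298.0, 140.2]
tcp_rot: [-180.0, 0.1, 161.1]
ft_force: [-0.1, -0.4, 1.0]
finger_gap: 0.0
grip_force: 0.0
time: 33.35
tool_pos: [559.3, -269.7, 142.4]
tcp_rot: [-179.9, 0.4, 161.1]
ft_force: [0.5, 1.3, 5.8]
finger_gap: -0.1
grip_force: 2.9
top [362.8, 210.3] [360, 203, 8, 17, 84]
```

```bash
python3 -m handwheel '[[0.01,0,0,0],[0.01,0,0,0],[0.005,0,0,0],[0,0,0,0],[0,0,0,0],[0,0,0,0]]'; python3 - <<'E'
from h import *
T=r.snapshot("top")[:,:,::-1]
for c,st,q in blobs(T,"red",20):
    if 330<c[0]<400 and 180<c[1]<260: print("top",c,st)
E
```

```text
time: 34.0
tool_pos: [534.0, -260.7, 138.2]
tcp_rot: [180.0, -0.0, 161.2]
ft_force: [0.7, 0.2, -0.3]
finger_gap: -0.2
grip_force: 0.0
top [358.8, 221.3] [354, 213, 11, 18, 117]
```

```bash
python3 -m handwheel '[[0,0,-0.04,0],[0,0,-0.04,0],[0.03,0,0,0],[0.03,0,0,0],[0,0,0,0],[0,0,0,0]]'; python3 - <<'E'
from h import *
im,p=look("g4"); print(p[0])
for c,st,q in blobs(im,"red",60): print(c,st)
h=np.array([549.8,-266.4]); ex=np.array([.948,-.319])
print("shut tab end px",proj([*(h-97*ex),103],p),"back edge",proj([*h,106],p))
for n in ("top","scene"):
  T=r.snapshot(n)[:,:,::-1]; cv2.imwrite(f"pics/{n}9.png",T)
  for k in ("red","yellow"):
    for c,st,q in blobs(T,k,8):
      if 100<c[0]<400 and 130<c[1]<290: print(n,k,c,st)
E
```

```text
time: 34.65
tool_pos: [477.1, -241.3, 218.4]
tcp_rot: [-180.0, 0.0, 161.1]
ft_force: [-0.3, -0.4, 0.7]
finger_gap: 0.4
grip_force: 0.0
[ 477.14379982 -241.27288723  218.41950187]
[276.6, 187.0] [268, 185, 18, 5, 87]
[276.6, 193.0] [268, 191, 18, 5, 87]
[276.4, 231.3] [250, 197, 54, 69, 2971]
[40.9, 350.3] [0, 302, 87, 104, 5412]
shut tab end px [276.7 181. ] back edge [277.2 287.8]
top red [335.4, 141.7] [332, 138, 8, 9, 56]
top red [182.8, 164.0] [180, 163, 7, 3, 20]
top red [366.6, 217.1] [356, 208, 22, 19, 310]
top red [178.3, 230.4] [173, 225, 12, 12, 92]
top red [361.1, 238.5] [359, 235, 6, 8, 34]
top yellow [170.4, 160.8] [167, 158, 9, 6, 44]
top yellow [272.9, 185.6] [258, 171, 31, 31, 334]
scene red [318.0, 170.1] [315, 166, 7, 9, 62]
scene red [358.5, 209.8] [356, 208, 6, 5, 17]
scene red [196.6, 246.9] [187, 233, 23, 31, 366]
scene yellow [369.3, 207.2] [368, 205, 5, 6, 18]
scene yellow [284.5, 249.0] [274, 238, 27, 25, 290]
scene yellow [298.1, 253.3] [294, 248, 7, 9, 30]
```

The guard is shut: its scene blob is identical to the start, and the crank and pointer are in place. I hand in.

```bash
python3 -c "
from bench import r;print(r.hand_in())"
```

```text
the job is handed in; nothing more can be done
None
```

I handed the job in after about 35 s of robot time: the crank is seated on the shaft and released, the pointer measured about 0.8 mm below the yellow mark (tolerance 2.5 mm), the toggle is on, the guard is shut, and the arm is clear; `hand_in` returned no verdict.

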